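# Thread the turned spacers onto a lamp rod, widest first

### The job

Rebuild the column of the table lamp: thread its three turned wooden spacers onto the upright steel rod of the white lamp base, flange down, first the widest, then the middle one, and the narrowest on top, each slid right down so that it sits flat on what is below it before the next goes on. The rod stands off-centre in its oversize hole, so feel or look for it first, and leave everything else on the bench where it lies.

Things in the scene. Friction and masses are not known exactly. Their poses are not given: they have to be found in the camera images.
- lamp_base: white round lamp base, fixed, 150 mm in diameter, its flat top 30 mm above the bench; origin: centre of its underside, at bench height. A rigid upright steel rod, 20 mm in diameter, stands in the oversize hole in its top and ends 98 mm above that top (128 mm above the bench), with a 1.5 mm chamfer.
- hole (a point): centre of the oversize hole, on the base's axis, level with its top; seen as a dark disc 62 mm across, solid, so spacers rest on it. NOT the rod: the rod's axis is locked anywhere up to 14 mm off this point in world x and up to 14 mm in world y, and is not measured: find it by touch or by eye. The rod is plumb, does not give, and may be touched.
- wide_spacer: The widest of three plain light-wood lamp spacers, alike but for the flange: round flange 110 mm in diameter, 8 mm thick, at the bottom, round hub 40 mm in diameter, 22 mm tall, on it (30 mm in all); a 24 mm bore right through. Origin: centre of the underside, z up along the bore. Starts flat on the bench, flange down; grip it by the hub. 45 to 160 g.
- middle_spacer: The middle one of three plain light-wood lamp spacers, alike but for the flange: round flange 86 mm in diameter, 8 mm thick, at the bottom, round hub 40 mm in diameter, 22 mm tall, on it (30 mm in all); a 24 mm bore right through. Origin: centre of the underside, z up along the bore. Starts flat on the bench, flange down; grip it by the hub. 45 to 160 g.
- narrow_spacer: The narrowest of three plain light-wood lamp spacers, alike but for the flange: round flange 62 mm in diameter, 8 mm thick, at the bottom, round hub 40 mm in diameter, 22 mm tall, on it (30 mm in all); a 24 mm bore right through. Origin: centre of the underside, z up along the bore. Starts flat on the bench, flange down; grip it by the hub. 45 to 160 g.
- flux_jar: small amber glass jar with steel cap, 48 mm diameter, 55 mm tall; a loose bystander, to be left where it is. Origin on its underside
- solder_tin: flat round steel tin, 76 mm diameter, 36 mm tall; a loose bystander, to be left where it is. Origin on its underside
- cutters: side cutters with red handles, 140 mm long, lying flat; x axis towards the jaws; a loose bystander, to be left where it is. Origin on its underside
- tester: red hand-held component tester, 115 x 75 x 26 mm; a loose bystander, to be left where it is. Origin on its underside
- screwdriver: screwdriver with orange handle, 180 mm long, lying along its x axis; a loose bystander, to be left where it is. Origin on its underside
- magnifier: grey hand magnifier lying flat, round frame 104 mm in diameter (origin at its centre) and 90 mm handle towards its +x, 18 mm tall; a loose bystander, to be left where it is. Origin on its underside
Not all that is in view belongs to the job. Leave any turquoise look-alike of the middle_spacer alone.

How it is judged:
On the way, in this order (a step that is already met when the one before it is completed fails the run):
1. the widest spacer is threaded on the rod, flat on the lamp base (z of wide_spacer in the frame of lamp_base between 0.027 and 0.033 m and horizontal distance between wide_spacer and lamp_base below 0.026 m and angle between wide_spacer's own z axis and vertical below 0.06 rad), for 0.2 s.
2. the middle spacer is threaded on the rod, flat on the widest (z of middle_spacer in the frame of lamp_base between 0.057 and 0.063 m and horizontal distance between middle_spacer and lamp_base below 0.026 m and angle between middle_spacer's own z axis and vertical below 0.06 rad and horizontal distance between middle_spacer and wide_spacer below 0.008 m), for 0.2 s.
3. the narrowest spacer is threaded on the rod, flat on the middle one (z of narrow_spacer in the frame of lamp_base between 0.087 and 0.093 m and horizontal distance between narrow_spacer and lamp_base below 0.026 m and angle between narrow_spacer's own z axis and vertical below 0.06 rad and horizontal distance between narrow_spacer and middle_spacer below 0.008 m), for 0.2 s.
At the end, for the whole second after the job is handed in: All three spacers are on the rod, flange down and level (within 0.06 rad), widest at the bottom, middle, narrowest on top, their undersides 30, 60 and 90 mm above the bench (each within 3 mm), each within 26 mm of the base's axis and the upper two within 8 mm of the one below; released and at rest (all of step 1 and all of step 2 and all of step 3 and linear speed of each of wide_spacer, middle_spacer, narrow_spacer below 0.02 m/s); the robot touches nothing.
It fails at once if one of the other loose things (jar, tin, cutters, tester, screwdriver, magnifier) is moved by more than 30 mm (distance of any of flux_jar, solder_tin, cutters, tester, screwdriver, magnifier from where it was at the start of the episode above 0.03 m).
It also fails if it takes over 72 s, if anything falls off the work surface, if the arm or the gripper's body presses on something with over 40 N, if the wrist force passes 120 N, or if a joint passes its speed limit or range.

### The arm

A 7-joint arm with a two-finger parallel gripper is mounted at the origin on the work surface. World frame = base frame: x ahead of the robot, y to its left, z up, the work surface at z = 0. Lengths are in m, angles in rad, forces in N, time in s.
With the tool pointing down it reaches from about 0.375 to 0.925 m from the base axis. Payload 3.1 kg.
Tool frame: the origin (TCP) lies at the very end of the fingers, on their centre line; the grasp point (between the pads) lies 19 mm behind it (grasp_offset is the distance from the TCP to the grasp point, in m); z points along the fingers, y is the line along which they close (so a half turn about z gives the same grasp; the last joint's range is limited). The gripper opens to 85 mm and grips with 20 to 120 N. Pads are 22 mm wide; open, the fingers measure 114 mm over their backs; the gripper's body (76 mm by 85 mm) begins 54 mm behind the grasp point. The pads swing forward as they close: fully open they stand 13 mm farther back than shut.
Start: joints at [-1.294, 0.383, 0.044, 1.598, -0.018, 1.161, -0.05], TCP at [0.238, 0.605, 0.231] pointing down, gripper open.
Joint ranges: [-2.61, 2.61], [-0.41, 2.15], [-1.48, 1.57], [0, 2.5], [-1.57, 4.71], [0.05, 1.97], [-2.85, 2.85]. Speed limits (rad/s): [2.79, 2.79, 3.14, 3.14, 3.14, 3.14, 3.14].

### API

Orientations are given as a 3x3 rotation matrix whose columns are the frame's x, y, z axes.
In Python, from plant import * gives the robot as it stands. The module is installed in compiled form; this text tells all that it offers.
- The arm moves only by the shell command python3 -m inch 'ROWS' [FORCE]. ROWS is JSON, a list that holds one entry, the list of rows, each a list of 7 numbers: the shift along the world's x, y, z normalised to -1 to 1, where 1 is 400 mm, then the turn, a rotation vector about the world's x, y, z normalised to -1 to 1, where 1 is 180 degrees, then the gripper command: -1 is fully open, 1 is shut, values between are in proportion. In form: [[[dx, dy, dz, rx, ry, rz, gripper], ...]]. A call has 1 to 12 rows; each row is the pose to reach, as a shift and turn from the pose commanded when the call began, turning the shorter way round; what a row does not reach only later rows make up. A row lasts 1/12 s, in which the tool goes at most 41.7 mm and 7.16 degrees, less where a joint would pass 70% of its speed; a pose out of reach is approached as far as the arm can. A call with a number of a shift or a turn outside -1 to 1 is refused whole. A call with a gripper value outside its range is refused whole. The fingers move at their own pace and stop on an object; FORCE is the grip in N (left out, the last holds). Time passes only in rows, so rows that repeat a pose let the fingers close. It gives the time, the measured TCP pose, the force, the opening and the grip force at its end, in the units of the state.
- get_obs(): the state, without advancing time (a new reading comes with each control period).
- snapshot(name): name is "scene" or "top" or "wrist"; returns a dict with "frame" (400x640x3 uint8, blue, green, red), "fx", "fy", "cx", "cy" (pixels), "R" (3x3) and "t" (3): a world point X has camera coordinates R X + t; the wrist camera has in their place "T_tool_cam" (4x4, takes a point from camera to tool coordinates, whose origin is the TCP and whose axes are the flange's). Camera axes: x right, y down, z forward; pixel columns grow to the right and rows downward; lengths in m; the calibration is good to about 2 mm. A picture is of the moment at which its call begins: read the wrist's pose just before it. There is no depth.
- finish_job(): hands the job in; it is judged then, once.
The state is a dict: "clock": time; "joints": joint angles; "qvel": joint speeds; "joint_torque": joint torques, N m; "eef_pos": TCP position; "eef_rot": TCP orientation; "ft_force": force on the tool from outside, world axes, zero at the start; "wrist_torque": the same for the moment, N m; "grip_width": finger opening in m; "grasp_force": force on a finger pad.
Only numpy, scipy, OpenCV 4.12 (cv2) and the standard library are available. Lean on these libraries where they do the work, as an engineer would, in place of code of your own. Each camera call takes 0.05 s, during which the arm holds its last target. There are 200 camera calls.

## Working session

There is one attempt and no reset: what is moved stays moved. The work goes in short steps, Python scripts to look and compute and a shell command to move; the robot and the scene stay as the last step left them, time stands still between calls to the robot, and variables do not carry over. Pictures are saved under pics/ and viewed, at most 12 in all, crops included, and the job is handed in when it is done.

```bash
mkdir -p pics; cat > h.py <<'E'
from plant import *
import numpy as np, cv2
def snap(n,p=None):
    o=get_obs(); s=snapshot(n)
    if n=="wrist":
        T=np.eye(4);T[:3,:3]=o["eef_rot"];T[:3,3]=o["eef_pos"];M=np.linalg.inv(T@np.array(s["T_tool_cam"]))
        s["R"]=M[:3,:3];s["t"]=M[:3,3]
    s["R"]=np.array(s["R"]);s["t"]=np.array(s["t"])
    if p: cv2.imwrite(p,s["frame"])
    return s
def ray(s,u,v,z):
    d=s["R"].T@np.array([(u-s["cx"])/s["fx"],(v-s["cy"])/s["fy"],1]);c=-s["R"].T@s["t"]
    return c+d*(z-c[2])/d[2]
def proj(s,X):
    p=s["R"]@np.array(X)+s["t"];return s["fx"]*p[0]/p[2]+s["cx"],s["fy"]*p[1]/p[2]+s["cy"]
E
python3 - <<'E'
from h import *
np.set_printoptions(precision=3,suppress=True)
for n in("scene","top"):
    s=snap(n,f"pics/{n}0.png");print(n,s["fx"],s["R"],-s["R"].T@s["t"])
o=get_obs();print(o)
E
```

```text
scene 408.4988952128925 [[-0.725  0.688  0.008]
 [ 0.573  0.611 -0.546]
 [-0.381 -0.392 -0.837]] [0.957 0.465 0.946]
top 398.8011326556092 [[-0.094 -0.996 -0.002]
 [-0.975  0.092 -0.203]
 [ 0.202 -0.017 -0.979]] [0.311 0.069 1.186]
{'clock': 0.1, 'joints': array([-1.294,  0.384,  0.044,  1.599, -0.018,  1.161, -0.05 ]), 'qvel': array([ 0.   , -0.002, -0.   , -0.004, -0.002,  0.   ,  0.   ]), 'joint_torque': array([  0.003, -43.473,   1.03 , -25.046,   0.011,   0.005,   0.   ]), 'eef_pos': array([0.238, 0.604, 0.23 ]), 'eef_rot': array([[-0.931,  0.366, -0.001],
       [ 0.366,  0.931, -0.002],
       [-0.   , -0.002, -1.   ]]), 'ft_force': array([0.442, 0.062, 0.301]), 'wrist_torque': array([-0.062, -0.043, -0.005]), 'grasp_force': 0.0, 'grip_width': 0.08543218289135725}
```

View pics/top0.png

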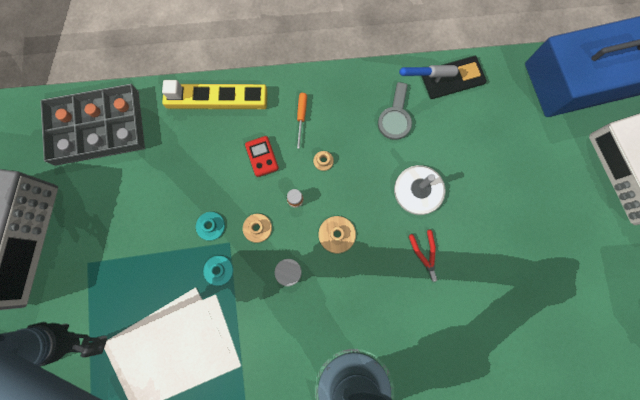

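View pics/scene0.png

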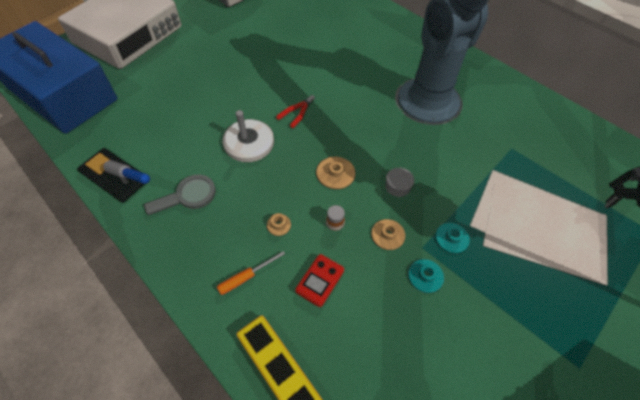

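The top view shows the wooden spacers: wide at (337,234), middle at (257,228), narrow at (323,160). The turquoise look-alikes are at (210,225) and (218,270) and are rejected. The white base is at (420,190), with the rod leaning right in the image to a tip near (436,181). The scene view agrees: wide (335,172), middle (388,234), narrow (279,224), base (248,140), rod tip (240,115).

```bash
cat >> h.py <<'E'
def blobs(s,lo,hi,amin=60):
    m=cv2.inRange(cv2.cvtColor(s["frame"],cv2.COLOR_BGR2HSV),np.array(lo),np.array(hi))
    cs,_=cv2.findContours(m,cv2.RETR_EXTERNAL,cv2.CHAIN_APPROX_NONE)
    return [c for c in cs if cv2.contourArea(c)>amin]
E
python3 - <<'E'
from h import *
np.set_printoptions(precision=4,suppress=True)
for n in("top","scene"):
    s=snap(n)
    for c in blobs(s,(8,60,120),(22,200,255)):
        p=np.array([ray(s,*q[0],0.008)[:2] for q in c],np.float32)
        (e,r)=cv2.minEnclosingCircle(p);print(n,c.mean((0,1)).round(),"wood",np.array(e),round(r,4))
    for c in blobs(s,(0,0,190),(180,40,255),300):
        p=np.array([ray(s,*q[0],0.03)[:2] for q in c],np.float32)
        (e,r)=cv2.minEnclosingCircle(p);print(n,c.mean((0,1)).round(),"white",np.array(e),round(r,4))
T,S=snap("top"),snap("scene")
a=cv2.resize(T["frame"][160:220,390:470],None,fx=5,fy=5,interpolation=2)
b=cv2.resize(S["frame"][100:165,215:285],None,fx=5,fy=5,interpolation=2)
c=np.zeros((330,760,3),np.uint8);c[:300,:400]=a;c[:325,405:755]=b;cv2.imwrite("pics/c1.png",c)
E
```

```text
top [337. 234.] wood [0.4317 0.0031] 0.0548
top [257. 228.] wood [0.4728 0.2371] 0.0429
top [323. 160.] wood [0.6608 0.0214] 0.0308
top [ 60. 114.] wood [0.8903 0.8318] 0.019
top [ 90. 108.] wood [0.8998 0.7396] 0.0191
top [119. 103.] wood [0.9083 0.648 ] 0.0192
top [301. 107.] wood [0.8436 0.0738] 0.0474
top [469.  71.] wood [ 0.9143 -0.4741] 0.0376
top [174. 351.] white [0.1464 0.4863] 0.1892
top [419. 190.] white [ 0.5382 -0.2528] 0.0726
top [631. 146.] white [ 0.5983 -0.9335] 0.1156
scene [388. 234.] wood [0.4742 0.2381] 0.0433
scene [278. 225.] wood [0.6638 0.0212] 0.0322
scene [336. 173.] wood [0.4329 0.004 ] 0.056
scene [ 98. 163.] wood [ 0.9079 -0.4844] 0.0345
scene [64. 12.] wood [ 0.6561 -1.2565] 0.0916
```

View pics/c1.png

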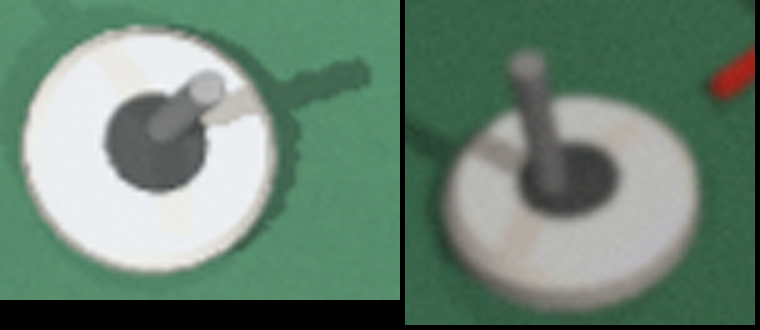

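Candidates: wide at (337,234), middle at (257,228) (not turquoise (210,225) or (218,270)), narrow at (323,160). The crop shows the rod with its tip at top px (431,177) and scene px (239,112). I'll move above the middle spacer, turn the tool so it closes along x, and look with the wrist camera.

```bash
R='[0.589,-0.917,0,0,0,-0.3806,-1]'; python3 -m inch '[[[0.589,-0.917,0,0,0,-0.3806,-1],[0.589,-0.917,0,0,0,-0.3806,-1],[0.589,-0.917,0,0,0,-0.3806,-1],[0.589,-0.917,0,0,0,-0.3806,-1],[0.589,-0.917,0,0,0,-0.3806,-1],[0.589,-0.917,0,0,0,-0.3806,-1],[0.589,-0.917,0,0,0,-0.3806,-1],[0.589,-0.917,0,0,0,-0.3806,-1],[0.589,-0.917,0,0,0,-0.3806,-1],[0.589,-0.917,0,0,0,-0.3806,-1],[0.589,-0.917,0,0,0,-0.3806,-1],[0.589,-0.917,0,0,0,-0.3806,-1]]]' 40
python3 - <<'E'
from h import *
np.set_printoptions(precision=4,suppress=True)
o=get_obs();print(o["eef_pos"],o["eef_rot"],o["joints"])
s=snap("wrist","pics/w1.png");print(s["fx"],-s["R"].T@s["t"])
for c in blobs(s,(8,60,100),(22,220,255)):
    p=np.array([ray(s,*q[0],0.008)[:2] for q in c],np.float32)
    (e,r)=cv2.minEnclosingCircle(p);print(c.mean((0,1)).round(),"wood",np.array(e),round(r,4))
T,S=snap("top"),snap("scene")
cam=[];
A=[];b=[]
for s,(u,v) in((T,(431,177.2)),(S,(239,112.2))):
    print("rod",ray(s,u,v,0.128))
    P=np.c_[s["R"],s["t"]];x=(u-s["cx"])/s["fx"];y=(v-s["cy"])/s["fy"]
    for q in(x*P[2]-P[0],y*P[2]-P[1]):A.append(q[:3]);b.append(-q[3])
print(np.linalg.lstsq(np.array(A),np.array(b),rcond=None)[0])
E
```

```text
clock: 1.3
eef_pos: [0.4772, 0.2309, 0.2318]
eef_rot: [[0.011, 1.0, 0.002], [1.0, -0.011, -0.002], [-0.002, 0.002, -1.0]]
ft_force: [0.9, -0.7, -1.2]
grip_width: 0.0851
grasp_force: 0.0
[0.4772 0.2309 0.2318] [[ 0.0114  0.9999  0.0023]
 [ 0.9999 -0.0114 -0.0021]
 [-0.002   0.0024 -1.    ]] [-0.9296  0.1581  0.4401  1.9037 -0.0722  1.0947 -0.4727]
347.8952842871379 [0.4781 0.2975 0.3744]
[283. 342.] wood [0.4341 0.0066] 0.0551
[614. 300.] wood [0.8278 0.0682] 0.0374
[382. 265.] wood [0.5527 0.1123] 0.0246
[316. 164.] wood [0.4756 0.2377] 0.0427
rod [ 0.5494 -0.2628  0.128 ]
rod [ 0.5498 -0.2636  0.128 ]
[ 0.5497 -0.2632  0.128 ]
```

View pics/w1.png

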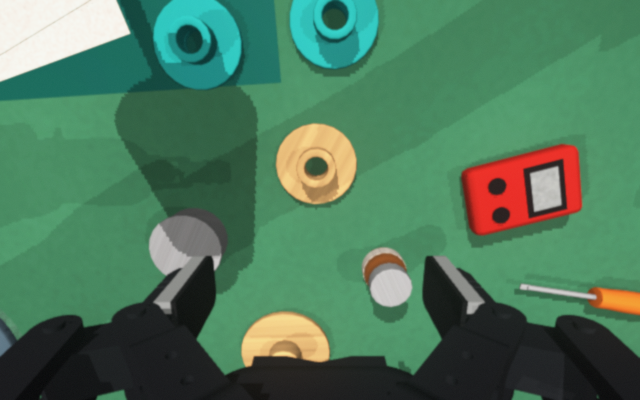

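The wrist view shows the wooden middle spacer at (316,164) → (0.4745,0.238), turquoise ones above it at (197,42) and (334,18), and the wide one half hidden at (285,345). Two-view rod tip is (0.5497,−0.2632), 11 mm off the base axis in x and y. Now I'll go above the wide spacer.

```bash
python3 -m inch '[[[-0.103,-0.585,-0.275,0,0,0,-0.5],[-0.103,-0.585,-0.275,0,0,0,-0.5],[-0.103,-0.585,-0.275,0,0,0,-0.5],[-0.103,-0.585,-0.275,0,0,0,-0.5],[-0.103,-0.585,-0.275,0,0,0,-0.5],[-0.103,-0.585,-0.275,0,0,0,-0.5],[-0.103,-0.585,-0.275,0,0,0,-0.5],[-0.103,-0.585,-0.275,0,0,0,-0.5],[-0.103,-0.585,-0.275,0,0,0,-0.5],[-0.103,-0.585,-0.275,0,0,0,-0.5],[-0.103,-0.585,-0.275,0,0,0,-0.5]]]'
python3 - <<'E'
from h import *
np.set_printoptions(precision=4,suppress=True)
s=snap("wrist","pics/w2.png")
for c in blobs(s,(8,60,100),(22,220,255)):
    p=np.array([ray(s,*q[0],0.008)[:2] for q in c],np.float32)
    (e,r)=cv2.minEnclosingCircle(p);print(c.mean((0,1)).round(),"wood",np.array(e),round(r,4),p.min(0),p.max(0))
E
```

```text
clock: 2.37
eef_pos: [0.4337, 0.0068, 0.1221]
eef_rot: [[-0.005, 1.0, 0.002], [1.0, 0.005, 0.001], [0.001, 0.002, -1.0]]
ft_force: [0.0, 0.4, 1.3]
grip_width: 0.0638
grasp_force: 0.0
[615. 180.] wood [0.6606 0.0199] 0.0329 [ 0.6291 -0.0087] [0.6824 0.0519]
[318. 198.] wood [0.4341 0.003 ] 0.0548 [ 0.3796 -0.0513] [0.4883 0.0571]
[475.  24.] wood [0.542  0.1283] 0.0169 [0.5312 0.1145] [0.5517 0.1421]
```

View pics/w2.png

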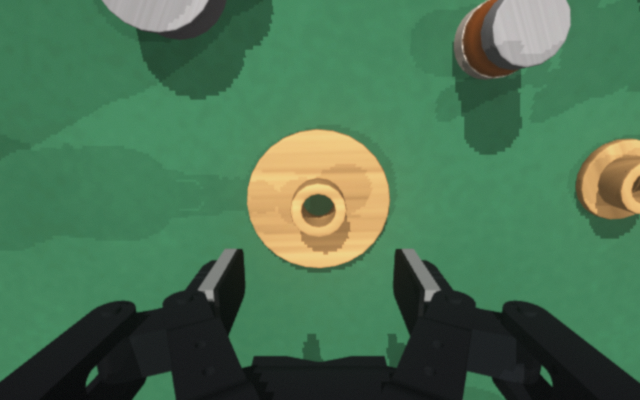

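The wide spacer is centred between the fingers at (318,200), matching the estimate. I'll descend and grip.

```bash
python3 -m inch '[[[0,0,-0.1,0,0,0,-0.5],[0,0,-0.2,0,0,0,-0.5],[0,-0.001,-0.25,0,0,0,-0.5],[0,-0.001,-0.271,0,0,0,-0.5],[0,-0.001,-0.271,0,0,0,-0.5],[0,-0.001,-0.271,0,0,0,-0.5],[0,-0.001,-0.271,0,0,0,1],[0,-0.001,-0.271,0,0,0,1],[0,-0.001,-0.271,0,0,0,1],[0,-0.001,-0.271,0,0,0,1],[0,-0.001,-0.271,0,0,0,1],[0,-0.001,-0.271,0,0,0,1]]]' 40
```

```text
clock: 3.42
eef_pos: [0.4343, 0.0042, 0.0148]
eef_rot: [[-0.0, 1.0, 0.004], [1.0, 0.0, 0.002], [0.002, 0.004, -1.0]]
ft_force: [-1.1, -0.2, 6.2]
grip_width: 0.0386
grasp_force: 39.4
```

```bash
python3 -m inch '[[[0,0,0.1,0,0,0,1],[0,0,0.2,0,0,0,1],[0,0,0.3,0,0,0,1],[0.03,-0.07,0.4,0,0,0,1],[0.06,-0.14,0.42,0,0,0,1],[0.11,-0.25,0.42,0,0,0,1],[0.15,-0.34,0.42,0,0,0,1],[0.19,-0.43,0.42,0,0,0,1],[0.23,-0.52,0.42,0,0,0,1],[0.26,-0.6,0.42,0,0,0,1],[0.288,-0.665,0.42,0,0,0,1],[0.288,-0.665,0.42,0,0,0,1]]]'
python3 -m inch '[[[0,0,0,0,0,0,1],[0,0,0,0,0,0,1]]]'
python3 - <<'E'
from h import *
np.set_printoptions(precision=4,suppress=True)
o=get_obs();z=o["eef_pos"][2]-0.0148+0.008;print(o["eef_pos"])
out=[]
for n in("top","scene","wrist"):
    s=snap(n)
    if n=="wrist": cv2.imwrite("pics/w3.png",s["frame"])
    for c in blobs(s,(8,60,90),(22,220,255),300):
        p=np.array([ray(s,*q[0],z)[:2] for q in c],np.float32)
        (e,r)=cv2.minEnclosingCircle(p);print(n,c.mean((0,1)).round(),np.array(e),round(r,4))
E
```

```text
clock: 4.42
eef_pos: [0.5481, -0.2705, 0.1829]
eef_rot: [[0.007, 1.0, 0.004], [1.0, -0.007, -0.008], [-0.008, 0.004, -1.0]]
ft_force: [-0.9, -0.3, 0.8]
grip_width: 0.0387
grasp_force: 40.9
clock: 4.58
eef_pos: [0.5473, -0.2616, 0.1812]
eef_rot: [[-0.0, 1.0, 0.0], [1.0, 0.0, 0.001], [0.001, 0.0, -1.0]]
ft_force: [-0.3, 0.7, -0.9]
grip_width: 0.0384
grasp_force: 40.9
[ 0.5473 -0.2616  0.1812]
top [257. 228.] [0.45   0.2136] 0.0367
top [429. 173.] [ 0.5462 -0.2548] 0.0539
scene [235. 281.] [0.8599 0.1383] 0.039
scene [388. 234.] [0.5608 0.2782] 0.0358
scene [278. 224.] [0.7145 0.1003] 0.0263
scene [238. 100.] [ 0.5479 -0.2572] 0.0575
scene [37. 13.] [ 0.784  -1.0054] 0.1535
wrist [318. 250.] [ 0.548 -0.261] 0.0546
```

View pics/w3.png

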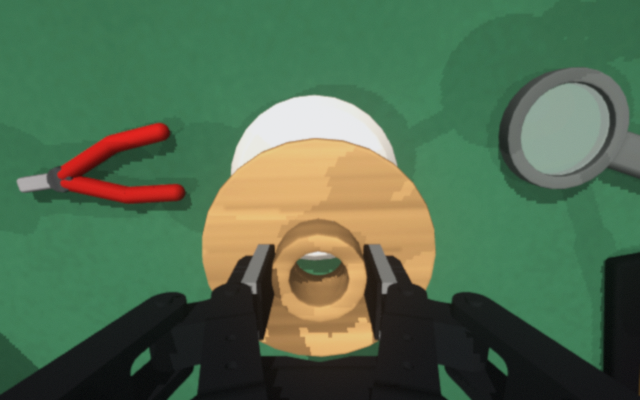

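The spacer is held level and centred, with the bore at (318,265) between the pads. I'll align with the rod and descend to just inside the tip.

```bash
python3 -m inch '[[[0.0075,-0.003,-0.03,0,0,0,1],[0.0075,-0.003,-0.06,0,0,0,1],[0.0075,-0.003,-0.07,0,0,0,1],[0.0075,-0.003,-0.08,0,0,0,1],[0.0075,-0.003,-0.09,0,0,0,1],[0.0075,-0.003,-0.1,0,0,0,1],[0.0075,-0.003,-0.11,0,0,0,1],[0.0075,-0.003,-0.11,0,0,0,1]]]'
```

```text
clock: 5.4
eef_pos: [0.5501, -0.2634, 0.136]
eef_rot: [[-0.0, 1.0, -0.001], [1.0, 0.0, 0.0], [0.0, -0.001, -1.0]]
ft_force: [0.4, 0.3, -1.5]
grip_width: 0.0386
grasp_force: 40.8
```

```bash
python3 -m inch '[[[0,0,-0.03,0,0,0,1],[0,0,-0.06,0,0,0,1],[0,0,-0.09,0,0,0,1],[0,0,-0.09,0,0,0,1]]]'
python3 -m inch '[[[0,0,-0.03,0,0,0,1],[0,0,-0.06,0,0,0,1],[0,0,-0.09,0,0,0,1],[0,0,-0.09,0,0,0,1],[0,0,-0.09,0,0,0,1]]]'
```

```text
clock: 5.73
eef_pos: [0.5501, -0.2625, 0.0978]
eef_rot: [[-0.001, 1.0, -0.002], [1.0, 0.001, 0.001], [0.001, -0.002, -1.0]]
ft_force: [1.3, 0.3, -1.4]
grip_width: 0.0385
grasp_force: 40.8
clock: 6.15
eef_pos: [0.5501, -0.2629, 0.0637]
eef_rot: [[-0.001, 1.0, -0.002], [1.0, 0.001, 0.001], [0.001, -0.002, -1.0]]
ft_force: [1.3, -0.9, -0.8]
grip_width: 0.0383
grasp_force: 40.9
```

Threaded with almost no force. Release so it slides down, then lift off and check.

```bash
python3 -m inch '[[[0,0,0,0,0,0,-0.5],[0,0,0,0,0,0,-0.5],[0,0,0,0,0,0,-0.5],[0,0,0.1,0,0,0,-0.5],[0,0,0.2,0,0,0,-0.5],[0,0,0.3,0,0,0,-0.5],[0,0.1,0.35,0,0,0,-0.5],[0,0.2,0.35,0,0,0,-0.5],[0,0.3,0.35,0,0,0,-0.5],[0,0.4,0.35,0,0,0,-0.5],[0,0.5,0.35,0,0,0,-0.5],[0,0.6,0.35,0,0,0,-0.5]]]'
python3 - <<'E'
from h import *
np.set_printoptions(precision=4,suppress=True)
print(get_obs()["eef_pos"])
ims=[]
for n in("top","scene"):
    s=snap(n)
    for c in blobs(s,(8,60,90),(22,220,255),300):
        for z in (0.038,):
            p=np.array([ray(s,*q[0],z)[:2] for q in c],np.float32)
            (e,r)=cv2.minEnclosingCircle(p);print(n,c.mean((0,1)).round(),z,np.array(e),round(r,4))
    u,v=map(int,proj(s,[0.55,-0.263,0.08]));ims.append(cv2.resize(s["frame"][v-40:v+40,u-40:u+40],None,fx=4.8,fy=4.8,interpolation=2))
cv2.imwrite("pics/c2.png",np.hstack(ims))
E
```

```text
clock: 7.15
eef_pos: [0.5501, -0.022, 0.2057]
eef_rot: [[0.0, 1.0, 0.001], [1.0, -0.0, 0.001], [0.001, 0.001, -1.0]]
ft_force: [0.4, -0.2, -0.5]
grip_width: 0.0641
grasp_force: 0.0
[ 0.5501 -0.022   0.2057]
top [257. 228.] 0.038 [0.4685 0.233 ] 0.0418
top [423. 185.] 0.038 [ 0.5481 -0.2639] 0.0551
scene [235. 281.] 0.038 [0.8422 0.0785] 0.0457
scene [388. 234.] 0.038 [0.4901 0.2458] 0.0425
scene [278. 224.] 0.038 [0.6733 0.0353] 0.0315
scene [243. 134.] 0.038 [ 0.5505 -0.2615] 0.0565
scene [37. 13.] 0.038 [ 0.7547 -1.2639] 0.1815
```

View pics/c2.png

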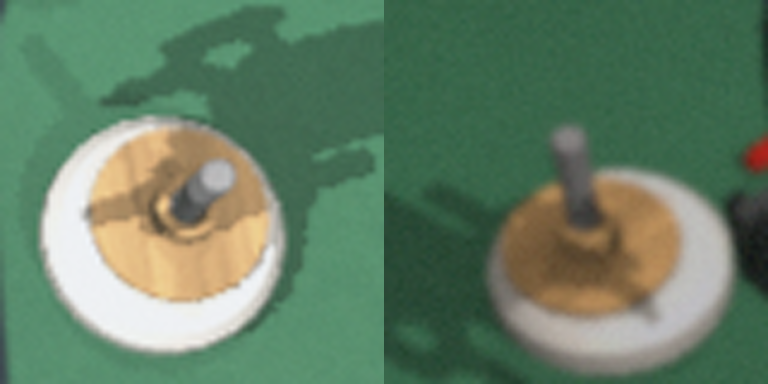

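The wide spacer sits flat on the base, at about (423,185) in the top view and (243,134) in the scene. Next the middle one.

```bash
python3 -m inch '[[[-0.189,0.651,0,0,0,0,-0.5],[-0.189,0.651,0,0,0,0,-0.5],[-0.189,0.651,0,0,0,0,-0.5],[-0.189,0.651,0,0,0,0,-0.5],[-0.189,0.651,0,0,0,0,-0.5],[-0.189,0.651,0,0,0,0,-0.5],[-0.189,0.651,-0.1,0,0,0,-0.5],[-0.189,0.651,-0.2,0,0,0,-0.5],[-0.189,0.651,-0.26,0,0,0,-0.5],[-0.189,0.651,-0.26,0,0,0,-0.5],[-0.189,0.651,-0.26,0,0,0,-0.5]]]'
python3 - <<'E'
from h import *
np.set_printoptions(precision=4,suppress=True)
print(get_obs()["eef_pos"])
s=snap("wrist")
for c in blobs(s,(8,60,100),(22,220,255)):
    p=np.array([ray(s,*q[0],0.008)[:2] for q in c],np.float32)
    (e,r)=cv2.minEnclosingCircle(p);print(c.mean((0,1)).round(),"wood",np.array(e),round(r,4))
E
```

```text
clock: 8.17
eef_pos: [0.4741, 0.2355, 0.1001]
eef_rot: [[0.001, 1.0, -0.002], [1.0, -0.001, -0.003], [-0.003, -0.002, -1.0]]
ft_force: [0.0, 0.2, 0.3]
grip_width: 0.0642
grasp_force: 0.0
[0.4741 0.2355 0.1001]
[398. 350.] wood [0.5376 0.116 ] 0.016
[320. 199.] wood [0.4756 0.2378] 0.0428
```

```bash
python3 -m inch '[[[0.003,0.005,-0.08,0,0,0,-0.5],[0.003,0.005,-0.16,0,0,0,-0.5],[0.003,0.005,-0.2,0,0,0,-0.5],[0.003,0.005,-0.213,0,0,0,-0.5],[0.003,0.005,-0.213,0,0,0,-0.5],[0.003,0.005,-0.213,0,0,0,-0.5],[0.003,0.005,-0.213,0,0,0,1],[0.003,0.005,-0.213,0,0,0,1],[0.003,0.005,-0.213,0,0,0,1],[0.003,0.005,-0.213,0,0,0,1],[0.003,0.005,-0.213,0,0,0,1],[0.003,0.005,-0.213,0,0,0,1]]]' 40
python3 -m inch '[[[0,0,0.1,0,0,0,1],[0,0,0.2,0,0,0,1],[0,0,0.3,0,0,0,1],[0,0,0.4,0,0,0,1],[0,0,0.42,0,0,0,1],[0,0,0.42,0,0,0,1]]]'
```

```text
clock: 9.22
eef_pos: [0.4778, 0.2398, 0.018]
eef_rot: [[-0.001, 1.0, 0.003], [1.0, 0.001, 0.002], [0.002, 0.003, -1.0]]
ft_force: [-1.0, -1.5, 7.0]
grip_width: 0.038
grasp_force: 39.4
clock: 9.72
eef_pos: [0.4793, 0.2405, 0.1885]
eef_rot: [[-0.0, 1.0, 0.008], [1.0, 0.0, 0.007], [0.007, 0.008, -1.0]]
ft_force: [1.0, -0.0, -0.1]
grip_width: 0.0381
grasp_force: 41.0
```

```bash
python3 -m inch '[[[0.1775,-1,0,0,0,0,1],[0.1775,-1,0,0,0,0,1],[0.1775,-1,0,0,0,0,1],[0.1775,-1,0,0,0,0,1],[0.1775,-1,0,0,0,0,1],[0.1775,-1,0,0,0,0,1],[0.1775,-1,0,0,0,0,1],[0.1775,-1,0,0,0,0,1],[0.1775,-1,0,0,0,0,1],[0.1775,-1,0,0,0,0,1],[0.1775,-1,0,0,0,0,1]]]'
python3 -m inch '[[[0,-0.254,0,0,0,0,1],[0,-0.254,0,0,0,0,1],[0,-0.254,0,0,0,0,1],[0,-0.254,0,0,0,0,1],[0,-0.254,0,0,0,0,1],[0,-0.254,0,0,0,0,1]]]'
python3 - <<'E'
from h import *
np.set_printoptions(precision=4,suppress=True)
o=get_obs();z=o["eef_pos"][2]-0.018+0.008;print(o["eef_pos"])
s=snap("wrist","pics/w4.png")
for c in blobs(s,(8,60,90),(22,220,255),300):
    p=np.array([ray(s,*q[0],z)[:2] for q in c],np.float32)
    (e,r)=cv2.minEnclosingCircle(p);print(c.mean((0,1)).round(),np.array(e),round(r,4))
E
```

```text
clock: 10.63
eef_pos: [0.5449, -0.1713, 0.1829]
eef_rot: [[0.012, 1.0, -0.001], [1.0, -0.012, -0.007], [-0.007, -0.001, -1.0]]
ft_force: [-0.8, -1.2, -0.5]
grip_width: 0.0381
grasp_force: 41.0
clock: 11.13
eef_pos: [0.5464, -0.2609, 0.1819]
eef_rot: [[-0.001, 1.0, -0.003], [1.0, 0.001, 0.002], [0.002, -0.003, -1.0]]
ft_force: [-0.5, 0.4, -1.5]
grip_width: 0.0374
grasp_force: 41.0
[ 0.5464 -0.2609  0.1819]
[320. 238.] [ 0.5478 -0.2541] 0.0513
```

View pics/w4.png

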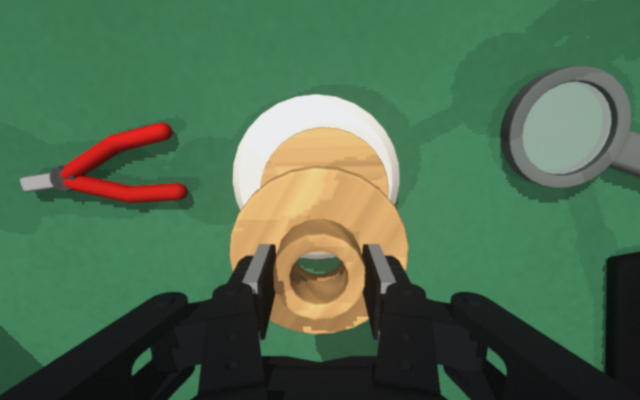

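The held middle spacer spans (230–409, 167–333), with its hub at (319,270) as in the previous grasp and the seated wide one behind it at (325,160).

```bash
python3 - <<'E'
from h import *
o=get_obs();print(o["eef_pos"])
s=snap("wrist")
for z in(.172,.1664):
  print(ray(s,320,167,z),ray(s,320,333,z),ray(s,230,245,z),ray(s,409,245,z))
E
```

```text
[ 0.54698512 -0.2601492   0.18219092]
[ 0.54795708 -0.21953003  0.172     ] [ 0.54829    -0.30450026  0.172     ] [ 0.50564277 -0.25677681  0.172     ] [ 0.59005111 -0.25646926  0.172     ]
[ 0.54797115 -0.22045673  0.1664    ] [ 0.54831626 -0.30853596  0.1664    ] [ 0.50410859 -0.25906635  0.1664    ] [ 0.59160537 -0.25874754  0.1664    ]
```

```bash
python3 -m inch '[[[0.006,-0.002,-0.03,0,0,0,1],[0.006,-0.002,-0.06,0,0,0,1],[0.006,-0.002,-0.07,0,0,0,1],[0.006,-0.002,-0.08,0,0,0,1],[0.006,-0.002,-0.09,0,0,0,1],[0.006,-0.002,-0.1,0,0,0,1],[0.006,-0.002,-0.11,0,0,0,1],[0.006,-0.002,-0.12,0,0,0,1],[0.006,-0.002,-0.12,0,0,0,1]]]'
```

```text
clock: 11.98
eef_pos: [0.5501, -0.263, 0.1351]
eef_rot: [[-0.001, 1.0, 0.001], [1.0, 0.001, 0.0], [0.0, 0.001, -1.0]]
ft_force: [1.1, 0.7, -1.6]
grip_width: 0.0382
grasp_force: 41.0
```

```bash
python3 -m inch '[[[0,0.003,-0.03,0,0,0,1],[0,0.003,-0.06,0,0,0,1],[0,0.003,-0.09,0,0,0,1],[0,0.003,-0.11,0,0,0,1],[0,0.003,-0.12,0,0,0,1],[0,0.003,-0.13,0,0,0,1],[0,0.003,-0.13,0,0,0,1]]]'
```

```text
clock: 12.57
eef_pos: [0.5499, -0.2621, 0.0828]
eef_rot: [[-0.001, 1.0, 0.0], [1.0, 0.001, -0.0], [-0.0, 0.0, -1.0]]
ft_force: [4.8, 0.0, -2.9]
grip_width: 0.0377
grasp_force: 40.9
```

```bash
python3 -m inch '[[[0,0,0,0,0,0,-0.5],[0,0,0,0,0,0,-0.5],[0,0,0,0,0,0,-0.5],[0,0,0.1,0,0,0,-0.5],[0,0,0.2,0,0,0,-0.5],[0,0,0.3,0,0,0,-0.5],[0.04,0.1,0.3,0,0,0,-0.5],[0.08,0.2,0.3,0,0,0,-0.5],[0.12,0.3,0.3,0,0,0,-0.5],[0.16,0.4,0.3,0,0,0,-0.5],[0.2,0.5,0.3,0,0,0,-0.5],[0.24,0.6,0.3,0,0,0,-0.5]]]'
python3 -m inch '[[[0.04,0.105,0,0,0,0,-0.5],[0.04,0.105,-0.1,0,0,0,-0.5],[0.04,0.105,-0.2,0,0,0,-0.5],[0.04,0.105,-0.26,0,0,0,-0.5],[0.04,0.105,-0.26,0,0,0,-0.5],[0.04,0.105,-0.26,0,0,0,-0.5]]]'
python3 - <<'E'
from h import *
np.set_printoptions(precision=4,suppress=True)
print(get_obs()["eef_pos"])
ims=[]
for n in("top","scene"):
    s=snap(n)
    for c in blobs(s,(8,60,90),(22,220,255),300):
        p=np.array([ray(s,*q[0],.038)[:2] for q in c],np.float32)
        (e,r)=cv2.minEnclosingCircle(p);print(n,c.mean((0,1)).round(),np.array(e),round(r,4))
    u,v=map(int,proj(s,[0.55,-0.263,0.08]));ims.append(cv2.resize(s["frame"][v-40:v+40,u-40:u+40],None,fx=4.8,fy=4.8,interpolation=2))
cv2.imwrite("pics/c3.png",np.hstack(ims))
s=snap("wrist")
for c in blobs(s,(8,60,100),(22,220,255)):
    p=np.array([ray(s,*q[0],0.008)[:2] for q in c],np.float32)
    (e,r)=cv2.minEnclosingCircle(p);print(c.mean((0,1)).round(),"wood",np.array(e),round(r,4))
E
```

```text
clock: 13.57
eef_pos: [0.642, -0.0289, 0.204]
eef_rot: [[0.001, 1.0, -0.001], [1.0, -0.001, 0.0], [0.0, -0.001, -1.0]]
ft_force: [0.8, -1.2, -1.1]
grip_width: 0.0639
grasp_force: 0.0
clock: 14.07
eef_pos: [0.6565, 0.0111, 0.0984]
eef_rot: [[0.0, 1.0, -0.004], [1.0, -0.0, -0.001], [-0.001, -0.004, -1.0]]
ft_force: [-0.0, 0.5, 0.2]
grip_width: 0.0643
grasp_force: 0.0
[0.6565 0.0111 0.0984]
top [423. 185.] [ 0.5483 -0.2637] 0.0551
scene [235. 281.] [0.8426 0.0805] 0.0458
scene [278. 224.] [0.6732 0.0354] 0.0312
scene [238. 136.] [ 0.5543 -0.2709] 0.063
scene [37. 13.] [ 0.7547 -1.2639] 0.1815
[323. 188.] wood [0.6639 0.0214] 0.0309
[586. 112.] wood [0.8371 0.0684] 0.0433
[160.  16.] wood [0.5609 0.1298] 0.0131
```

View pics/c3.png

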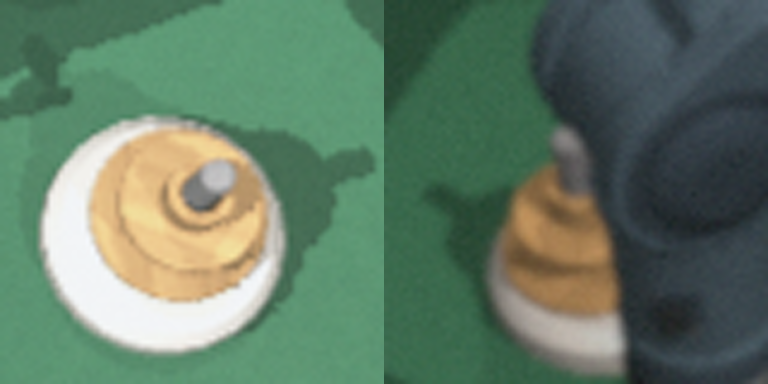

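The middle spacer lies flat on the wide one (hub at about (205,185) in the left crop, steps clear in the right). The narrow one measures (0.6639,0.0214). Gripping it.

```bash
python3 -m inch '[[[0.0175,0.025,-0.05,0,0,0,-0.5],[0.0175,0.025,-0.1,0,0,0,-0.5],[0.0175,0.025,-0.16,0,0,0,-0.5],[0.0175,0.025,-0.2,0,0,0,-0.5],[0.0175,0.025,-0.2,0,0,0,-0.5],[0.0175,0.025,-0.2,0,0,0,-0.5],[0.0175,0.025,-0.2,0,0,0,1],[0.0175,0.025,-0.2,0,0,0,1],[0.0175,0.025,-0.2,0,0,0,1],[0.0175,0.025,-0.2,0,0,0,1],[0.0175,0.025,-0.2,0,0,0,1],[0.0175,0.025,-0.2,0,0,0,1]]]' 40
python3 -m inch '[[[0,0,0.1,0,0,0,1],[0,0,0.2,0,0,0,1],[0,0,0.3,0,0,0,1],[0,0,0.4,0,0,0,1],[0,0,0.42,0,0,0,1],[0,0,0.42,0,0,0,1]]]'
```

```text
clock: 15.22
eef_pos: [0.6674, 0.0213, 0.0223]
eef_rot: [[-0.0, 1.0, 0.004], [1.0, 0.0, 0.0], [0.0, 0.004, -1.0]]
ft_force: [-0.2, -0.2, 6.0]
grip_width: 0.0371
grasp_force: 40.3
clock: 15.72
eef_pos: [0.6686, 0.0213, 0.193]
eef_rot: [[0.0, 1.0, 0.01], [1.0, -0.0, 0.001], [0.001, 0.01, -1.0]]
ft_force: [0.3, 0.1, -0.3]
grip_width: 0.0372
grasp_force: 40.7
```

```bash
python3 -m inch '[[[-0.289,-0.71,0,0,0,0,1],[-0.289,-0.71,0,0,0,0,1],[-0.289,-0.71,0,0,0,0,1],[-0.289,-0.71,0,0,0,0,1],[-0.289,-0.71,0,0,0,0,1],[-0.289,-0.71,0,0,0,0,1],[-0.289,-0.71,0,0,0,0,1],[-0.289,-0.71,0,0,0,0,1],[-0.289,-0.71,0,0,0,0,1],[-0.289,-0.71,0,0,0,0,1],[-0.289,-0.71,0,0,0,0,1],[-0.289,-0.71,0,0,0,0,1]]]'
python3 - <<'E'
from h import *
np.set_printoptions(precision=4,suppress=True)
snap("wrist")
o=get_obs();print(o["eef_pos"])
s=snap("wrist","pics/w5.png")
E
```

```text
clock: 16.72
eef_pos: [0.5505, -0.2592, 0.1863]
eef_rot: [[-0.004, 1.0, -0.002], [1.0, 0.004, 0.002], [0.002, -0.002, -1.0]]
ft_force: [-0.0, 0.3, -0.5]
grip_width: 0.0373
grasp_force: 40.7
[ 0.5507 -0.2594  0.1866]
```

View pics/w5.png

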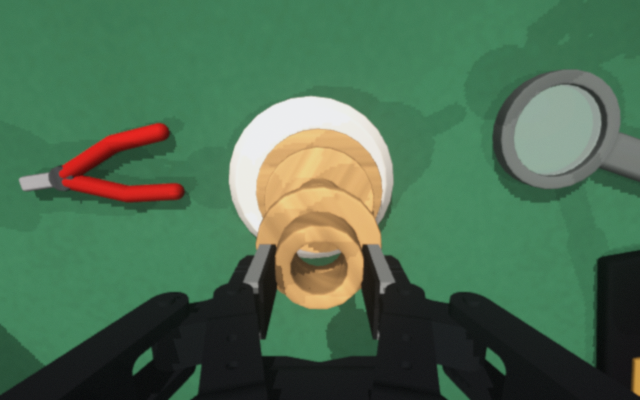

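The narrow spacer is held at the hub, ring centre (319,267), flange back edge at row 188, with the stacked pair behind it.

```bash
python3 - <<'E'
from h import *
o=get_obs();print(o["eef_pos"]);z=o["eef_pos"][2]-.022
s=snap("wrist")
print(ray(s,319,267,z+.03),ray(s,319,309,z+.03)+[0,.02,0],ray(s,319,225,z+.03)-[0,.02,0],ray(s,319,188,z+.008)-[0,.031,0])
E
```

```text
[ 0.55074462 -0.25975321  0.18693512]
[ 0.55140186 -0.25877288  0.19493512] [ 0.55149723 -0.25886943  0.19493512] [ 0.55131287 -0.26002323  0.19493512] [ 0.55127295 -0.26056004  0.17293512]
```

```bash
python3 -m inch '[[[-0.001,-0.008,-0.03,0,0,0,1],[-0.001,-0.008,-0.06,0,0,0,1],[-0.001,-0.008,-0.07,0,0,0,1],[-0.001,-0.008,-0.08,0,0,0,1],[-0.001,-0.008,-0.09,0,0,0,1],[-0.001,-0.008,-0.1,0,0,0,1],[-0.001,-0.008,-0.11,0,0,0,1],[-0.001,-0.008,-0.12,0,0,0,1],[-0.001,-0.008,-0.12,0,0,0,1]]]'
```

```text
clock: 17.62
eef_pos: [0.5499, -0.2649, 0.1391]
eef_rot: [[-0.001, 1.0, 0.001], [1.0, 0.001, 0.0], [0.0, 0.001, -1.0]]
ft_force: [1.3, 0.3, -1.6]
grip_width: 0.0369
grasp_force: 40.6
```

```bash
python3 -m inch '[[[0,0.004,-0.02,0,0,0,1],[0,0.004,-0.04,0,0,0,1],[0,0.004,-0.06,0,0,0,1],[0,0.004,-0.06,0,0,0,1]]]'
python3 -m inch '[[[0,0,0,0,0,0,-0.5],[0,0,0,0,0,0,-0.5],[0,0,0,0,0,0,-0.5],[0,0,0,0,0,0,-0.5],[0,0,0.1,0,0,0,-0.5],[0,0,0.2,0,0,0,-0.5],[0,0,0.3,0,0,0,-0.5],[0,0.1,0.35,0,0,0,-0.5],[0,0.2,0.35,0,0,0,-0.5],[0,0.3,0.35,0,0,0,-0.5],[0,0.4,0.35,0,0,0,-0.5],[0,0.5,0.35,0,0,0,-0.5]]]'
python3 - <<'E'
from h import *
np.set_printoptions(precision=4,suppress=True)
ims=[]
for n in("top","scene"):
    s=snap(n)
    u,v=map(int,proj(s,[0.55,-0.263,0.08]));ims.append(cv2.resize(s["frame"][v-40:v+40,u-40:u+40],None,fx=4.8,fy=4.8,interpolation=2))
cv2.imwrite("pics/c4.png",np.hstack(ims))
E
```

```text
clock: 17.95
eef_pos: [0.55, -0.2636, 0.1141]
eef_rot: [[-0.001, 1.0, 0.001], [1.0, 0.001, -0.001], [-0.001, 0.001, -1.0]]
ft_force: [4.2, 0.0, -2.4]
grip_width: 0.0373
grasp_force: 40.5
clock: 18.95
eef_pos: [0.5487, -0.0623, 0.2562]
eef_rot: [[0.001, 1.0, 0.0], [1.0, -0.001, 0.001], [0.001, 0.0, -1.0]]
ft_force: [0.6, 0.7, -0.1]
grip_width: 0.0638
grasp_force: 0.0
```

View pics/c4.png

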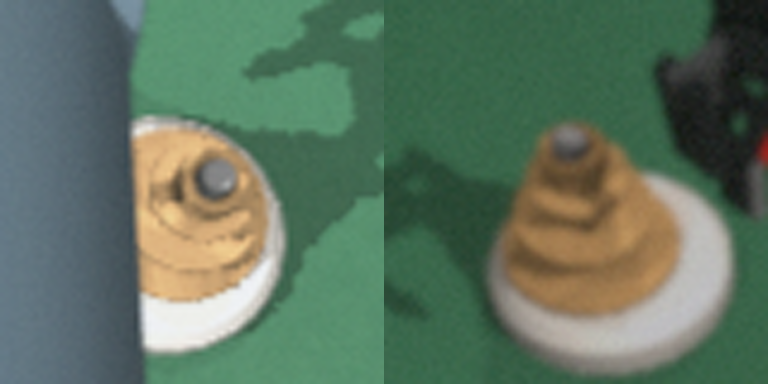

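All three are stacked level on the rod, with the rod tip just showing at (570,140) in the right crop. I'll settle the arm and hand in.

```bash
python3 -m inch '[[[0,0,0,0,0,0,-0.5],[0,0,0,0,0,0,-0.5],[0,0,0,0,0,0,-0.5],[0,0,0,0,0,0,-0.5]]]' && python3 -c "from plant import *;print(finish_job())"
```

```text
clock: 19.38
eef_pos: [0.5491, -0.0662, 0.2558]
eef_rot: [[0.004, 1.0, 0.0], [1.0, -0.004, -0.001], [-0.001, 0.0, -1.0]]
ft_force: [0.6, 0.2, -0.0]
grip_width: 0.0642
grasp_force: 0.0
the job is handed in; nothing more can be done
None
```

I threaded the wide, middle and narrow spacers onto the rod in that order, all flat and level in the final camera view with nothing else touched, and handed the job in at about 19 s (no verdict was returned).

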